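# Inspect a row of solder joints with a loupe at focal height

### The arm

A 6-joint arm with a two-finger parallel gripper is mounted at the origin on the work surface. World frame = base frame: x ahead of the robot, y to its left, z up, the work surface at z = 0. Lengths are in mm, angles in rad, forces in N, time in s.
With the tool pointing down it reaches from about 300 to 950 mm from the base axis. Payload 3.1 kg.
Tool frame: the origin (TCP) lies midway between the tips of the shut fingers; the grasp point (between the pads) lies 19 mm behind it; z points along the fingers, y is the line along which they close (so a half turn about z gives the same grasp; the last joint's range is limited). The gripper opens to 85 mm and grips with 20 to 120 N. Pads are 22 mm wide; open, the fingers measure 114 mm over their backs; the gripper's body (76 mm by 85 mm) begins 54 mm behind the grasp point. The pads swing forward as they close: fully open they stand 13 mm farther back than shut.
Start: joints at [1.196, 0.308, 1.634, -0, 1.2, -0.07], TCP at [187.59, 596.19, 231.272] pointing down, gripper open.
Joint ranges: [-3.06, 3.06], [-0.79, 1.96], [0.05, 2.63], [-1.19, 4.34], [0.05, 2.64], [-2.94, 2.94]. Speed limits (rad/s): [2.79, 2.79, 3.14, 3.14, 3.14, 3.14].

### API

Orientations are given as a 3x3 rotation matrix whose columns are the frame's x, y, z axes.
In Python, from plant import robot gives the robot as it stands.
- The arm moves only by the tool send_rows, never from a script. Its argument "commands" is a list that holds one entry, the list of rows, each a list of 5 numbers: the shift along the tool's x, y, z scaled (see below), then the turn about the tool's z scaled (see below), then the closure in counts, from 0 (fully open) to 255 (shut). In form: [[[x, y, z, yaw, jaw], ...]]. A call has 1 to 12 rows; each row shifts and turns the commanded pose from where the row before left it, along the tool's axes as they then stand; what a row does not reach is not made up. The controller multiplies each number of a shift by 0.3 m and each number of a turn by 45 degrees. A row lasts 1/12 s, in which the tool goes at most 41.7 mm and 7.16 degrees, less where a joint would pass 70% of its speed; a pose out of reach is approached as far as the arm can. A call with a number of a shift or a turn outside -1 to 1 is refused whole. A call with a gripper value outside its range is refused whole. The fingers move at their own pace and stop on an object; "squeeze" is the grip in N (left out, the last holds). Time passes only in rows, so rows that do not move let the fingers close. It gives the time, the measured TCP pose, the force, the opening and the grip force at its end, in the units of the state.
- robot.observe(): the state, without advancing time (a new reading comes with each control period).
- robot.capture(name): name is "scene" or "side" or "wrist"; returns the picture (420x560x3 uint8, blue, green, red); there is no depth.
- robot.calibration(name): a dict with "mtx" (3x3 intrinsics, pixels), "R" (3x3) and "t" (3): a world point X has camera coordinates R X + t. Camera axes: x right, y down, z forward; pixel columns grow to the right and rows downward; lengths in mm; the calibration is good to about 2 mm. A picture is of the moment at which its call begins: read the wrist's pose just before it. calibration takes no time and is no camera call; for the wrist camera it gives the pose at the moment of the call.
- robot.close_job(): hands the job in; it is judged then, once.
Trained networks look in the newest picture that a camera, given by its name, has taken for a name from the list of things; names that differ only in an ending like _2 or _b are one class to them, and where a whole thing is asked for, a point or a joint stands for the part that bears it (a point fixed in the world has none). Each returns a list of dicts, best first, with "conf" (0 to 1); they miss things now and then, are a little off and sometimes report something else, mostly with a low value. They report only what shows in the picture. A call takes as long as a camera call. They do not tell look-alikes from the thing itself.
- robot.outline_of(camera, thing): "mask" (420x560 bool, what is visible of it) and "point" ([row, column] in pixels, amid what is visible of it).
The state is a dict: "time_s": time; "q": joint angles; "dq": joint speeds; "joint_torque": joint torques, N m; "position": TCP position; "tool_rot": TCP orientation; "ft_force": force on the tool from outside, world axes, zero at the start; "ft_torque": the same for the moment, N m; "opening": opening from 0.0 (shut) to 1.0 (fully open); "grip_force": force on a finger pad.
Only numpy, scipy, OpenCV 4.12 (cv2) and the standard library are available. Lean on these libraries where they do the work, as an engineer would, in place of code of your own. Each camera call takes 0.05 s, during which the arm holds its last target. There are 200 camera calls.

### The job

Take the loupe off its rest by the handle and hold it level over the square relay at one end of the row on the circuit board, its lens at the height marked by the pointer on the gauge post, for about a second; then, still level and at that height, guide it slowly (about 3 cm a second) and straight along the row of solder terminals to the round capacitor at the other end. Finish while still holding the loupe in the gripper, steady, level and at the marked height over the capacitor. Touch neither the board, its holder nor the gauge post, and leave everything else on the bench where it is.

Things in the scene. Friction and masses are not known exactly. Their poses are not given: they have to be found in the camera images.
- loupe: hand loupe, about 110 g, 175 mm long, 14 mm thick: steel ring 54 mm across with glass, 12 mm wide neck, straight black handle 16 mm wide (y) and 14 mm high, from 48 to 148 mm from the lens centre along the loupe's own -x. Origin at the underside of the lens centre, z up. Starts level in its rest, underside 40 mm above the table
- lens (a point): centre of the loupe's lens, 7 mm above the loupe's origin, same axes as the loupe
- handle (a point): place to grip the loupe, near its centre of mass: in the middle of the handle's thickness, 78 mm from the lens centre along the loupe's -x; same axes as the loupe. In the rest it is 47 mm above the table
- rest: fixed grey loupe rest, left or right of the middle, origin on the table under the lens, handle to its -x: plate 200 x 60 x 8 mm; pillar 38 mm across, 40 mm high, under the lens; block with cheeks 47 mm high beside the handle's tail, 121 to 143 mm from the lens. Between them the handle is free, 32 mm above the plate. Lift the loupe straight up
- holder: fixed black board holder, 120 (x) x 180 (y) mm, board top 30 mm above the table; origin on the table under the board's centre. The row of five parts (24 mm apart) runs along its y at x = -25 mm, the side nearer the robot. Gauge post: 10 mm across, 177 mm high, at x = +75 mm, y = 0, beyond the row; nothing tall stands on the robot's side of the row
- pointer (a point): tip of the 5 mm thick brass pointer that sticks out from the brass collar (24 mm across) on the gauge post towards the row; its height is the marked focal height for the lens centre (105 to 145 mm above the table, differs each run). It lies at holder x = +35 mm, y = 0, 60 mm from the row's line. The collar slides if pushed hard
- relay: square grey relay, 18 x 18 mm, 12 mm high, fixed on the board at either end of the row: the sweep begins here. Origin at the centre of its underside on the board's top
- capacitor: round aluminium can, 16 mm across, 14 mm high, fixed on the board at the other end of the row: the sweep ends here. Origin at the centre of its underside on the board's top
- joint1 (a point): tip of the row's terminal at holder y = -24 mm: steel pin 6 mm across, 7 mm high, tip 37 mm above the table
- joint2 (a point): tip of the middle terminal of the row, holder y = 0
- joint3 (a point): tip of the row's terminal at holder y = +24 mm
- tube_a: loose cardboard tube standing up, 48 mm outside, 45 mm high, origin under its centre
- tube_b: second loose cardboard tube like tube_a
- wrench: loose 150 mm wrench lying flat between the holder and the rest
- pot: loose brown bowl, 76 mm across, 50 mm high
- driver: loose screwdriver, 170 mm, lying on the left
- flux: loose bottle, 44 mm across, 90 mm high, on the right
- tin: loose plain round tin, 60 mm across, 50 mm high, on the right
Not all that is in view belongs to the job. What is meant by the loupe is not brown, and is the larger of those in its own colour. Leave any green look-alike of the holder alone.

How it is judged:
By the outcome, as a careful person would: the job done as asked, in the order asked, and still so for the second after the job is handed in, while the arm keeps its last pose, push and grip.
It also fails if it takes over 54 s, if anything falls off the work surface, if the arm or the gripper's body presses on something with over 40 N, if the wrist force passes 120 N, or if a joint passes its speed limit or range.

## Working session

There is one attempt and no reset: what is moved stays moved. The work goes in short steps, Python scripts to look and compute and a tool call to move; the robot and the scene stay as the last step left them, time stands still between calls to the robot, and variables do not carry over. Pictures are saved under pics/ and viewed, at most 10 in all, crops included, and the job is handed in when it is done.

Besides the shell and the picture viewer there is one more tool, called after "Request:" by a JSON object that holds its "fn" and its "kwargs". send_rows: Moves the arm, as the interface text tells. Shifts and turns lie within -1 to 1; 1 stands for 0.3 m of shift or 45 degrees of turn. Its arguments: {"type":"object","properties":{"commands":{"type":"array","items":{"type":"array","items":{"type":"array","items":{"type":"number"}}}},"squeeze":{"type":"number"}},"required":["commands"]}

```bash
mkdir -p pics; ls
python3 - <<'E'
from plant import robot
import cv2,numpy as np
s=robot.observe();print(s['time_s'],s['position'],s['tool_rot'],s['opening'])
a=robot.capture("scene");b=robot.capture("side")
cv2.imwrite("pics/scene0.png",a);cv2.imwrite("pics/side0.png",b)
for c in("scene","side"):
  k=robot.calibration(c);R=np.array(k['R']);print(c,-R.T@np.array(k['t']),R[2])
  for t in("loupe","holder","pointer","relay","capacitor","rest"):
    for d in robot.outline_of(c,t)[:3]:print(c,t,round(d['conf'],2),d['point'],d['mask'].sum())
print(robot.observe()['time_s'])
E
```

```text
pics
0.0 [187.28579983 595.40425098 230.03904783] [[-9.53909946e-01  3.00091880e-01 -8.23618226e-04]
 [ 3.00092983e-01  9.53907450e-01 -2.18598749e-03]
 [ 1.29658464e-04 -2.33239726e-03 -9.99997272e-01]] 0.9975468675785709
scene [1075.10097468  614.42156484  976.70357878] [-0.44966762 -0.50927051 -0.73378646]
scene loupe 0.73 [194.7, 194.3] 571
scene loupe 0.65 [162.1, 260.4] 235
scene holder 0.84 [313.8, 308.3] 3949
scene holder 0.64 [247.8, 437.2] 3084
scene holder 0.4 [243.0, 268.5] 465
scene pointer 0.63 [295.7, 287.3] 160
scene relay 0.57 [314.0, 332.2] 83
scene capacitor 0.43 [284.3, 309.2] 38
scene rest 0.76 [203.5, 209.2] 1139
side [ 419.38164696 -806.75219757 1073.44795588] [ 0.06787072  0.62837497 -0.77494417]
side loupe 0.87 [283.9, 348.3] 747
side loupe 0.8 [310.3, 232.4] 408
side loupe 0.65 [391.2, 204.9] 1145
side holder 0.89 [145.6, 190.6] 2384
side holder 0.7 [158.4, 316.5] 2254
side holder 0.5 [371.5, 301.4] 510
side pointer 0.66 [131.4, 339.8] 82
side pointer 0.4 [124.1, 207.2] 47
side relay 0.44 [142.1, 307.7] 36
side relay 0.25 [219.2, 306.4] 255
side rest 0.8 [297.2, 321.3] 1321
0.7
```

View pics/scene0.png

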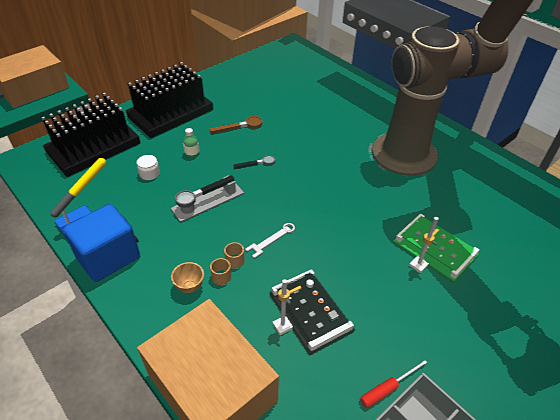

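View pics/side0.png

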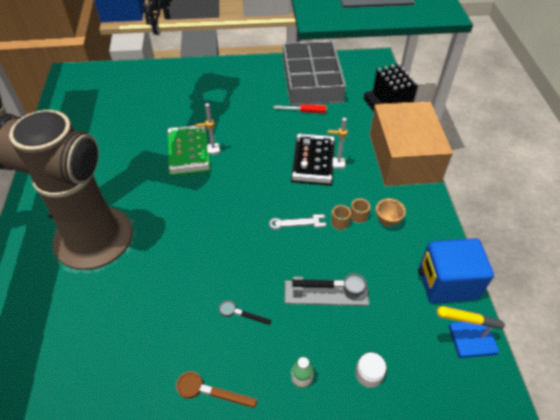

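Loupe candidates (scene col,row): brown one at (237,126), small black one at (255,162), and the large black one on the grey rest at (200,195). The last fits, being not brown, the larger of the black pair, and on its rest. The black holder is at (312,312); the green one at (437,245) is the look-alike. I'll confirm with one enlarged crop.

```bash
cat > h.py <<'E'
from plant import robot
import cv2,numpy as np
from scipy.optimize import least_squares
def cal(c):
  k=robot.calibration(c);return np.array(k['mtx']),np.array(k['R']),np.array(k['t']).ravel()
def proj(K,X):
  p=(np.atleast_2d(X)@K[1].T+K[2])@K[0].T;return p[:,:2]/p[:,2:]
def atz(K,uv,z):
  d=K[1].T@np.linalg.inv(K[0])@np.array([uv[0],uv[1],1.]);o=-K[1].T@K[2];return o+d*(z-o[2])/d[2]
def tri(Ks,uvs):
  return least_squares(lambda X:np.concatenate([proj(K,X)[0]-u for K,u in zip(Ks,uvs)]),[500,0,100])
E
python3 - <<'E'
from h import *
a=cv2.imread("pics/scene0.png");b=cv2.imread("pics/side0.png")
r=lambda i,y,x,h,w,f:cv2.resize(i[y:y+h,x:x+w],(w*f,h*f),interpolation=cv2.INTER_CUBIC)
t=np.hstack([r(a,262,262,100,100,4),r(b,110,280,100,100,4)])
u=np.hstack([r(a,145,165,50,100,4)[:200],r(b,265,275,50,100,4)])
cv2.imwrite("pics/c1.png",np.vstack([t,u])[:600])
K=cal("scene");S=cal("side")
for n,uv,z in(("scene pillar/lens",(185,200),47),("holder",(308,314),30),("relay",(332,314),42),("cap",(309,284),44)):print(n,atz(K,uv,z))
for n,uv,z in(("lens",(355,285),47),("relay",(307.7,142.1),42)):print(n,atz(S,uv,z))
E
```

```text
scene pillar/lens [ 652.08230082 -223.66707796   47.        ]
holder [634.32391639 234.8782407   30.        ]
relay [599.67251516 273.93631177  42.        ]
cap [584.48112903 184.42067386  44.        ]
lens [ 650.2859187 -231.9609723   47.       ]
relay [599.92068389 263.37721302  42.        ]
```

View pics/c1.png

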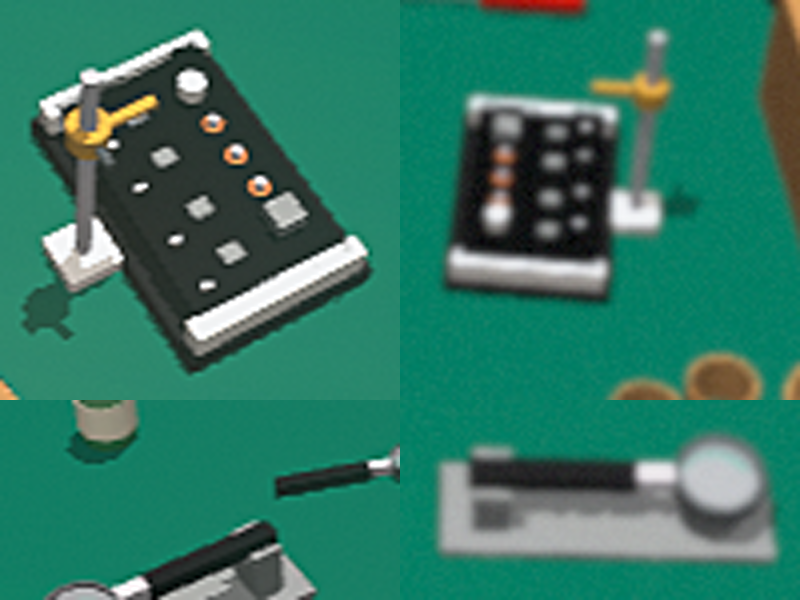

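The crop confirms it: the big black-handled loupe sits on the grey rest. The relay is the grey square at scene (333,315), the +y end. The round capacitor is at (310,283) and the pointer tip at about (301,287).

Run:
```python
from h import *
K=cal("scene");S=cal("side")
P=[("ptr",(301.2,287.2),(327.75,131.5)),("posttop",(284.5,280.7),(344.2,118.7)),("relay",(333.5,314.8),(306.5,141.2)),("cap",(310,281.5),(304.2,162.5)),
("lens",(185,198),(354.5,284.5))]
for n,a,b in P:
  r=tri([K,S],[a,b]);print(n,r.x.round(1),r.fun.round(1))
# handle axis from side crop
for uv in((293,283.5),(334,284)):print(atz(S,uv,54))
for i in range(3):
  s=robot.observe();print(s['position'],s['ft_force'])
W=cal("wrist");T=s['tool_rot']
print("cam in tool",T.T@(-W[1].T@W[2]-s['position']),"fwd in tool",T.T@W[1][2],"right",T.T@W[1][0],W[0])
```

```text
ptr [645.6 216.5 124.4] [-0.4  0.1 -0.5 -0.2]
posttop [685.9 207.7 175.7] [-0.2  0.1 -0.3 -0.1]
relay [596.5 275.   36. ] [-0.4  0.2 -0.5 -0.3]
cap [578.3 180.2  43.1] [-0.3  0.1 -0.4 -0.2]
lens [ 648.7 -230.3   47. ] [-0.3  0.1 -0.3 -0.1]
[ 504.5824686  -218.95075065   54.        ]
[ 600.12364797 -228.84766507   54.        ]
[187.61577759 596.19528795 231.30965786] [-1.19041819  0.31844249  0.53600514]
[187.61577759 596.19528795 231.30965786] [-1.19041819  0.31844249  0.53600514]
[187.61577759 596.19528795 231.30965786] [-1.19041819  0.31844249  0.53600514]
cam in tool [  70.35365286   -0.35881747 -143.09041808] fwd in tool [-0.27608562  0.00105937  0.96113246] right [ 6.33959203e-04  9.99999376e-01 -9.20105210e-04] [[349.61605545   0.         279.63704054]
 [  0.         349.61605545 206.55685304]
 [  0.           0.           1.        ]]
```

Request:
{"fn": "send_rows", "kwargs": {"commands": [[[-0.04, -0.016, -0.007, 0, 0], [-0.09, -0.036, -0.007, 0, 0], [-0.09, -0.036, -0.007, 0, 0], [-0.09, -0.036, -0.007, 0, 0], [-0.09, -0.036, -0.007, 0, 0], [-0.09, -0.036, -0.007, 0, 0], [-0.09, -0.036, -0.007, 0, 0], [-0.09, -0.036, -0.007, 0, 0], [-0.09, -0.036, -0.007, 0, 0], [-0.09, -0.036, -0.007, 0, 0], [-0.09, -0.036, -0.007, 0, 0], [-0.09, -0.036, -0.007, 0, 0]]]}}

```text
time_s: 1.7
position: [446.6, 383.6, 256.9]
tool_rot: [[-0.954, 0.3, 0.001], [0.3, 0.954, -0.0], [-0.001, 0.0, -1.0]]
ft_force: [0.1, 0.2, 0.3]
opening: 0.998
grip_force: 0.0
```

Request:
{"fn": "send_rows", "kwargs": {"commands": [[[-0.09, -0.036, -0.007, 0, 0], [-0.09, -0.036, -0.007, 0, 0], [-0.09, -0.036, -0.007, 0, 0], [-0.09, -0.036, -0.007, 0, 0], [-0.09, -0.036, -0.007, 0, 0], [-0.09, -0.036, -0.007, 0, 0], [-0.04, -0.016, 0, 0, 0], [0, 0, 0, 0, 0], [0, 0, 0, 0, 0], [0, 0, 0, 0, 0]]]}}

```text
time_s: 2.53
position: [589.1, 267.5, 268.7]
tool_rot: [[-0.954, 0.3, -0.002], [0.3, 0.954, 0.0], [0.002, -0.0, -1.0]]
ft_force: [0.1, 0.5, -0.2]
opening: 0.999
grip_force: 0.0
```

```bash
cat >> h.py <<'E'
def look(tag,things):
  s=robot.observe();W=cal("wrist");im=robot.capture("wrist")
  cv2.imwrite(f"pics/{tag}.png",im);np.savez(f"{tag}.npz",K=W[0],R=W[1],t=W[2])
  print(s['time_s'],s['position'].round(1),np.degrees(np.arctan2(s['tool_rot'][1,0],s['tool_rot'][0,0])).round(2))
  for t in things:
    for d in robot.outline_of("wrist",t)[:2]:
      ys,xs=np.nonzero(d['mask']);(cx,cy),_,_=cv2.minAreaRect(np.c_[xs,ys].astype(np.float32))
      print(t,round(d['conf'],2),d['point'],"rect ctr uv",round(cx,1),round(cy,1),len(xs))
def load(tag):
  f=np.load(tag+".npz");return f['K'],f['R'],f['t']
E
python3 - <<'E'
from h import *
look("w1",("pointer","relay","capacitor","joint1","holder"))
E
```

```text
2.5333 [589.1 267.5 268.7] 162.56
pointer 0.67 [304.8, 249.0] rect ctr uv 244.9 299.4 812
relay 0.56 [178.4, 289.6] rect ctr uv 288.5 179.0 293
capacitor 0.53 [191.1, 201.2] rect ctr uv 200.8 187.8 256
capacitor 0.45 [206.9, 249.7] rect ctr uv 253.1 247.7 16616
joint1 0.65 [205.7, 248.9] rect ctr uv 252.9 248.1 16643
joint1 0.25 [288.7, 81.9] rect ctr uv 82.0 288.0 2083
holder 0.78 [205.6, 251.7] rect ctr uv 252.9 247.8 16701
```

View pics/w1.png

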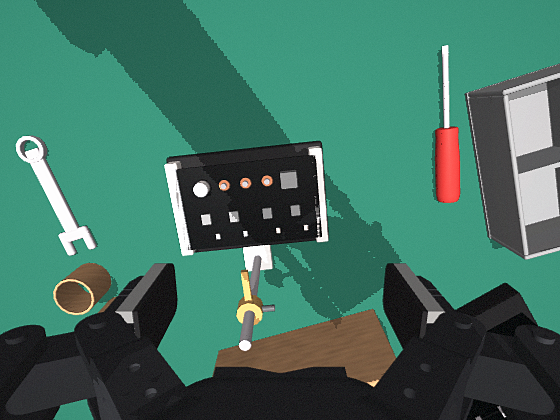

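Wrist view: relay at (289,180), capacitor at (201,188), terminals between them at (224..267,183), pointer tip at about (246,272), and the wrench at left. Now a second view from farther to the right.

Request:
{"fn": "send_rows", "kwargs": {"commands": [[[-0.014, -0.077, 0, 0, 0], [-0.014, -0.077, 0, 0, 0], [-0.014, -0.077, 0, 0, 0], [-0.014, -0.077, 0, 0, 0], [-0.014, -0.077, 0, 0, 0], [0, 0, 0, 0, 0], [0, 0, 0, 0, 0], [0, 0, 0, 0, 0]]]}}

```text
time_s: 3.5
position: [575.8, 151.1, 269.3]
tool_rot: [[-0.954, 0.3, 0.001], [0.3, 0.954, 0.001], [-0.0, 0.001, -1.0]]
ft_force: [-0.0, 1.1, -1.0]
opening: 0.997
grip_force: 0.0
```

Run:
```python
from h import *
look("w2",("pointer","relay","capacitor","holder"))
a=cv2.imread("pics/w1.png");b=cv2.imread("pics/w2.png")
W=load("w2");print(proj(W,[[645.6,216.5,124.4],[588,227,37]]))
p=proj(W,[[645.6,216.5,124.4],[588,227,37]]).mean(0).astype(int)
x,y=max(p[0]-70,0),max(p[1]-75,0);print(x,y)
r=lambda i,x,y:cv2.resize(i[y:y+150,x:x+140],None,fx=2.857,fy=4,interpolation=cv2.INTER_CUBIC)
r=lambda i,x,y:cv2.resize(i[y:y+150,x:x+133],None,fx=3,fy=3,interpolation=cv2.INTER_CUBIC)
cv2.imwrite("pics/c2.png",np.hstack([r(a,180,150),r(b,x,y)]))
```

```text
3.5 [575.8 151.1 269.3] 162.54
pointer 0.65 [279.1, 371.7] rect ctr uv 374.8 274.2 654
relay 0.66 [157.6, 397.8] rect ctr uv 395.5 158.0 274
capacitor 0.67 [169.4, 304.3] rect ctr uv 306.4 167.3 213
holder 0.97 [184.4, 356.1] rect ctr uv 356.5 225.4 16995
[[373.73100669 244.09351267]
 [349.94455752 163.21384998]]
291 128
```

View pics/c2.png

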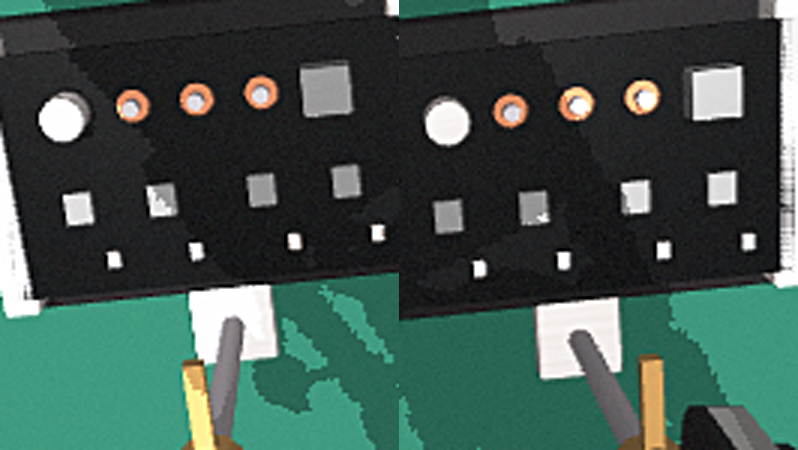

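Both crops show the relay, terminals, capacitor and pointer tip clearly, so I'll fit the holder pose and pointer height jointly.

Run:
```python
from h import *
A,B,K,S=load("w1"),load("w2"),cal("scene"),cal("side")
names=["relay","cap","j1","j2","j3","ptr"]
o={0:[(289.3,180.3),(201,189),(223.3,186),(245,183.7),(266.7,181),(244.3,271.3)],
1:[(397.7,159.3),(306.7,169.3),(328.3,166),(351.3,163),(373.3,161),(375,247.7)],
2:[(333.5,314.8),(310,281.5),None,None,None,(301.2,287.2)],
3:[(306.5,141.2),(304.2,163),None,None,None,(327.75,131.5)]}
for i,n in enumerate(names):
  r=tri([A,B],[o[0][i],o[1][i]]);print(n,r.x.round(1),r.fun.round(1))
C=[A,B,K,S]
def pts(p):
  c,s=np.cos(p[2]),np.sin(p[2])
  L=np.array([[-25,48,42],[-25,-48,44],[-25,-24,37],[-25,0,37],[-25,24,37],[35,0,p[3]]],float)
  return np.c_[p[0]+c*L[:,0]-s*L[:,1],p[1]+s*L[:,0]+c*L[:,1],L[:,2]]
def f(p,full=False):
  X=pts(p);e=[]
  for k in range(4):
    b=p[4+2*k:6+2*k]
    for i in range(6):
      if o[k][i] is not None:e+=list((proj(C[k],X[i])[0]+b-o[k][i])/(.6 if k<2 else .8))
    e+=list(b/(2.5 if k<2 else 1.))
  return np.array(e)
r=least_squares(f,[612,230,-.2,124]+[0]*8)
J=np.linalg.inv(r.jac.T@r.jac)
print(r.x[:4],np.degrees(r.x[2]),np.sqrt(np.diag(J))[:4],"bias",r.x[4:].round(2),"cost",r.cost,np.abs(r.fun).max())
print(np.c_[pts(r.x)].round(1))
```

```text
relay [598.  275.6  42.2] [ 0.  0. -0. -0.]
cap [579.4 180.6  39.5] [ 0.1  0.4 -0.1 -0.4]
j1 [584.  204.1  35.3] [ 0.   0.2 -0.  -0.2]
j2 [587.9 228.3  38.3] [ 0.  0. -0. -0.]
j3 [592.8 251.6  37.1] [ 0.1  0.4 -0.1 -0.4]
ptr [647.3 216.2 128.2] [ 0.   0.1 -0.  -0.1]
[ 6.12604785e+02  2.23252716e+02 -1.99770865e-01  1.28678380e+02] -11.446027443838835 [1.33631987 1.2561182  0.00480802 0.86498328] bias [ 0.11 -0.05 -0.09  0.39  0.36  0.4   0.06  1.17] cost 5.116063966172923 1.1748868691028262
[[597.6 275.3  42. ]
 [578.6 181.2  44. ]
 [583.3 204.7  37. ]
 [588.1 228.2  37. ]
 [592.9 251.7  37. ]
 [646.9 216.3 128.7]]
```

Pointer height is about 128.5 mm and the holder fit is consistent. Next, over to the loupe.

Request:
{"fn": "send_rows", "kwargs": {"commands": [[[0, 0, 0, -0.085, 0], [0, 0, 0, -0.085, 0], [0, 0, 0, -0.085, 0], [-0.008, -0.05, 0, 0, 0], [-0.008, -0.1, 0.006, 0, 0], [-0.008, -0.1, 0.006, 0, 0], [-0.008, -0.1, 0.006, 0, 0], [-0.008, -0.1, 0.006, 0, 0], [-0.008, -0.1, 0.006, 0, 0], [-0.008, -0.1, 0.006, 0, 0], [-0.008, -0.1, 0.006, 0, 0], [-0.008, -0.1, 0.006, 0, 0]]]}}

```text
time_s: 4.75
position: [570.7, -106.3, 254.7]
tool_rot: [[-0.995, 0.103, 0.0], [0.103, 0.995, 0.0], [-0.0, 0.0, -1.0]]
ft_force: [0.4, -0.1, 0.5]
opening: 1.002
grip_force: 0.0
```

Request:
{"fn": "send_rows", "kwargs": {"commands": [[[-0.008, -0.1, 0.006, 0, 0], [-0.008, -0.1, 0.006, 0, 0], [-0.008, -0.1, 0.006, 0, 0], [-0.008, -0.067, 0, 0, 0], [0, 0, 0, 0, 0], [0, 0, 0, 0, 0], [0, 0, 0, 0, 0]]]}}

```text
time_s: 5.33
position: [568.8, -215.0, 249.1]
tool_rot: [[-0.995, 0.104, -0.0], [0.104, 0.995, 0.001], [0.0, 0.001, -1.0]]
ft_force: [-0.2, 0.8, -1.4]
opening: 1.005
grip_force: 0.0
```

Run:
```python
from h import *
look("w3",("loupe","handle","lens","rest"))
i=cv2.imread("pics/w3.png")
cv2.imwrite("pics/c3.png",cv2.resize(i[120:400,180:450],None,fx=2,fy=2,interpolation=cv2.INTER_CUBIC))
W=load("w3");print(proj(W,[[649.5,-231,54],[572,-223,54]]))
```

```text
5.3333 [ 568.8 -215.   249.1] 174.03
loupe 0.93 [14.0, 11.5] rect ctr uv 12.5 17.0 774
loupe 0.78 [233.7, 277.7] rect ctr uv 275.0 194.5 3963
handle 0.79 [16.2, 8.8] rect ctr uv 12.0 17.0 797
handle 0.7 [230.2, 276.7] rect ctr uv 275.5 194.5 3868
lens 0.79 [16.5, 12.1] rect ctr uv 12.5 17.0 806
lens 0.69 [30.0, 203.1] rect ctr uv 205.6 29.1 806
rest 0.78 [160.4, 284.5] rect ctr uv 274.6 179.1 5866
[[272.25254872 257.1570941 ]
 [271.73523533 184.53288687]]
```

View pics/c3.png

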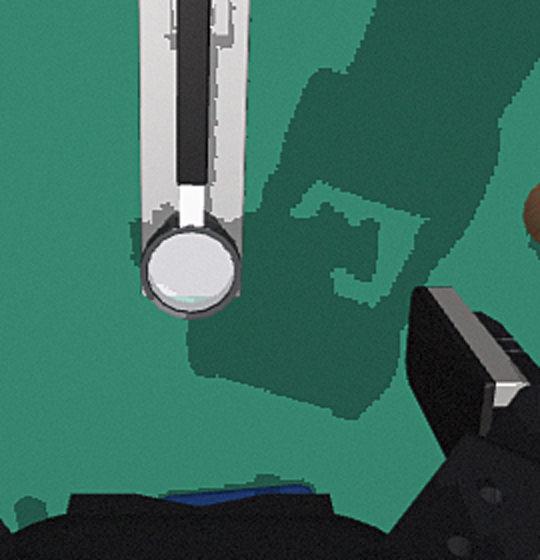

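The crop shows the loupe on its rest: ring centre at wrist pixel (275.5,255), handle front end at (276.5,212), and the axis running almost straight up the image.

Run:
```python
from h import *
W=load("w3")
L=atz(W,(275.5,255),54);H=atz(W,(276.5,212),54);T=atz(W,(276.8,122),54)
print(L,H,T,np.linalg.norm(L-H))
d=L-T;d/=np.linalg.norm(d);print(np.degrees(np.arctan2(d[1],d[0])))
d2=H-T;print(np.degrees(np.arctan2(d2[1],d2[0])))
g=H-30*d/np.linalg.norm(d);print("grasp",g, L-78*d)
s=robot.observe();D=g-s['position'];print(s['tool_rot'].T@D)
```

```text
[ 647.4155355  -227.34763522   54.        ] [ 600.69986903 -221.31987113   54.        ] [ 512.72747148 -211.66933562   54.        ] 47.10294506088876
-6.639606459972476
-6.2602912103887975
grasp [ 570.90107674 -217.85115698   54.        ] [ 569.93867553 -218.32897843   54.        ]
[ -2.32357957  -2.95234498 195.37365482]
```

Request:
{"fn": "send_rows", "kwargs": {"commands": [[[-0.008, -0.01, 0.04, 0.01, 0], [0, 0, 0.08, 0, 0], [0, 0, 0.08, 0, 0], [0, 0, 0.08, 0, 0], [0, 0, 0.08, 0, 0], [0, 0, 0.08, 0, 0], [0, 0, 0.08, 0, 0], [0, 0, 0.07, 0, 0], [0, 0, 0.06, 0, 0], [0, 0, 0.04, 0, 0], [0, 0, 0.03, 0, 0], [0, 0, 0.013, 0, 0]]]}}

```text
time_s: 6.58
position: [569.9, -218.6, 27.6]
tool_rot: [[-0.994, 0.112, -0.002], [0.112, 0.994, 0.001], [0.002, 0.001, -1.0]]
ft_force: [0.3, -0.3, 0.4]
opening: 1.001
grip_force: 0.0
```

Request:
{"fn": "send_rows", "kwargs": {"commands": [[[0, 0, 0, 0, 0], [0, 0, 0, 0, 0], [0, 0, 0, 0, 80], [0, 0, 0, 0, 120], [0, 0, 0, 0, 160], [0, 0, 0, 0, 180], [0, 0, 0, 0, 200], [0, 0, 0, 0, 215], [0, 0, 0, 0, 230]]], "squeeze": 50}}

```text
time_s: 7.33
position: [571.1, -219.3, 29.8]
tool_rot: [[-0.994, 0.112, 0.001], [0.112, 0.994, -0.0], [-0.001, -0.0, -1.0]]
ft_force: [0.0, 0.9, 1.1]
opening: 0.175
grip_force: 49.6
```

Request:
{"fn": "send_rows", "kwargs": {"commands": [[[0, 0, 0, 0, 255], [0, 0, 0, 0, 255], [0, 0, -0.01, 0, 255], [0, 0, -0.02, 0, 255], [0, 0, -0.03, 0, 255], [0, 0, -0.04, 0, 255], [0, 0, -0.05, 0, 255], [0, 0, -0.05, 0, 255], [0, 0, -0.05, 0, 255], [0, 0, -0.03, 0, 255], [0, 0, -0.01, 0, 255], [0, 0, 0, 0, 255]]], "squeeze": 70}}

```text
time_s: 8.33
position: [571.6, -219.5, 118.0]
tool_rot: [[-0.994, 0.112, 0.003], [0.112, 0.994, -0.001], [-0.003, -0.001, -1.0]]
ft_force: [0.4, 0.1, -1.0]
opening: 0.177
grip_force: 68.3
```

Run:
```python
from h import *
s=robot.observe();print(s['position'],s['ft_force'],s['ft_torque'],s['opening'])
look("w4",("loupe",))
a=robot.capture("scene");b=robot.capture("side")
i=cv2.imread("pics/w4.png")
r=lambda i,x,y,f:cv2.resize(i[y:y+int(400/f),x:x+int(400/f)],(400,400),interpolation=cv2.INTER_CUBIC)
cv2.imwrite("pics/c4.png",np.hstack([cv2.resize(i[100:400,130:430],(400,400)),r(b,270,220,4)]))
```

```text
[ 571.62584615 -219.54213088  118.03611912] [ 0.39205238  0.07734014 -1.03407927] [ 0.02442899  0.02840318 -0.02261565] 0.17692490533168367
8.3333 [ 571.6 -219.5  118. ] 173.56
loupe 0.83 [228.4, 279.7] rect ctr uv 280.0 240.5 10985
loupe 0.6 [13.1, 159.7] rect ctr uv 161.8 13.8 648
```

View pics/c4.png

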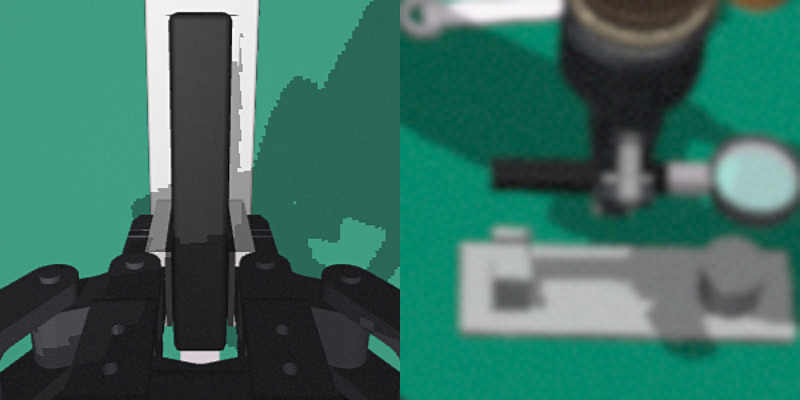

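The loupe is held cleanly by its handle (side-view crop: ring at right, rest empty below). Next I carry it to the relay, staying on the robot side of the row.

Request:
{"fn": "send_rows", "kwargs": {"commands": [[[0, 0, 0, 0.037, 255], [0, 0, 0, 0.037, 255], [0, 0, 0, 0.037, 255], [0.02, 0.02, 0, 0, 255], [0.04, 0.045, 0, 0, 255], [0.05, 0.07, 0, 0, 255], [0.05, 0.07, 0, 0, 255], [0.05, 0.07, 0, 0, 255], [0.05, 0.07, 0, 0, 255], [0.05, 0.07, 0, 0, 255], [0.05, 0.07, 0, 0, 255], [0.05, 0.07, 0, 0, 255]]]}}

```text
time_s: 9.53
position: [481.4, -30.0, 115.7]
tool_rot: [[-0.98, 0.198, -0.002], [0.198, 0.98, 0.001], [0.002, 0.0, -1.0]]
ft_force: [-0.4, -0.0, -1.6]
opening: 0.172
grip_force: 68.3
```

Request:
{"fn": "send_rows", "kwargs": {"commands": [[[0.05, 0.07, 0, 0, 255], [0.05, 0.07, 0, 0, 255], [0.04, 0.07, 0, 0, 255], [0.02, 0.07, 0, 0, 255], [0, 0.07, 0, 0, 255], [0, 0.07, 0, 0, 255], [0, 0.07, 0, 0, 255], [0, 0.07, 0, 0, 255], [0, 0.07, 0, 0, 255], [0, 0.07, 0, 0, 255], [0, 0.07, 0, 0, 255], [0, 0.07, 0, 0, 255]]]}}

```text
time_s: 10.53
position: [484.9, 226.0, 115.6]
tool_rot: [[-0.98, 0.197, -0.002], [0.197, 0.98, -0.0], [0.002, -0.001, -1.0]]
ft_force: [0.3, 0.7, -1.7]
opening: 0.175
grip_force: 68.3
```

Request:
{"fn": "send_rows", "kwargs": {"commands": [[[0, 0.07, 0, 0, 255], [0, 0.07, 0, 0, 255], [0, 0.05, 0, 0, 255], [0, 0.03, 0, 0, 255], [0, 0.015, 0, 0, 255], [0, 0, 0, 0, 255], [0, 0, 0, 0, 255], [0, 0, 0, 0, 255]]]}}

```text
time_s: 11.2
position: [499.6, 293.0, 116.1]
tool_rot: [[-0.98, 0.199, -0.001], [0.199, 0.98, -0.001], [0.001, -0.001, -1.0]]
ft_force: [-0.2, 1.3, -1.2]
opening: 0.171
grip_force: 68.3
```

Run:
```python
from h import *
s=robot.observe();print(s['time_s'],s['position'],s['ft_force'],s['opening'],np.degrees(np.arctan2(s['tool_rot'][1,0],s['tool_rot'][0,0])))
a=robot.capture("scene");b=robot.capture("side");c=robot.capture("wrist")
for n,i in(("scene5",a),("side5",b),("wrist5",c)):cv2.imwrite(f"pics/{n}.png",i)
P=np.array(s['position']);lens=np.array([P[0]+.9801*77,P[1]-.1985*77,134]);print(lens)
r=lambda i,x,y,f,n:cv2.resize(i[y:y+int(n/f),x:x+int(n/f)],(n,n),interpolation=cv2.INTER_CUBIC)
ps=[]
for nm,i in(("scene",a),("side",b)):
  u=proj(cal(nm),[lens,[646.9,216.3,128.7]]).mean(0).astype(int);x,y=u-38;print(nm,x,y);ps.append(r(i,x,y,5,380))
cv2.imwrite("pics/c5.png",np.hstack(ps))
```

```text
11.2 [499.64380836 293.04619224 116.11990425] [-0.21988806  1.31587852 -1.22407771] 0.170538668811492 168.53355334482575
[575.11150836 277.76169224 134.        ]
scene 285 247
side 275 84
```

View pics/c5.png

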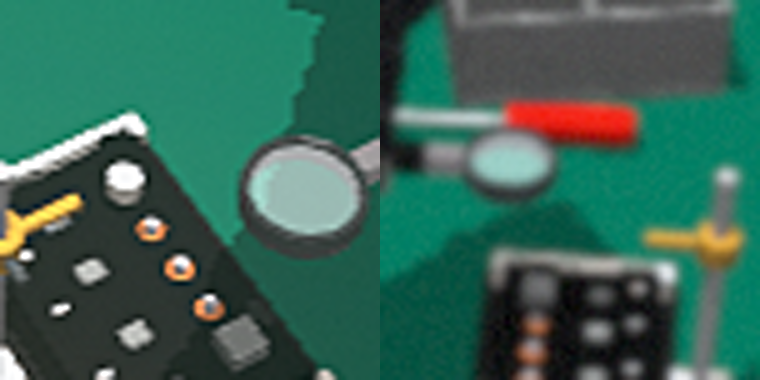

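The lens hangs about 22 mm to the robot's side of the row at the relay end. In scene its ring centre is at about (345.6,286); in side it is at about (301,116.5). Now I triangulate it relative to the pointer.

Run:
```python
from h import *
K=cal("scene");S=cal("side")
l=tri([K,S],[(345.6,285.9),(300.9,116.5)]);p=tri([K,S],[(300.6,286.6),(327.6,131.4)])
print("lens",l.x.round(1),l.fun.round(1),"ptr",p.x.round(1),p.fun.round(1),"scene px/mm z",proj(K,[[575,278,134],[575,278,135]]),)
W=cal("wrist");P=robot.observe()['position'];print(P)
T=robot.observe()['tool_rot']
i=cv2.imread("pics/wrist5.png");g=cv2.cvtColor(i,cv2.COLOR_BGR2GRAY).astype(int)
print(g[95:135,278][::1]);print(g[350:376,278]);print(proj(W,[[499.6-70*.98,293+.1985*70,141-2],[499.6+29*.98,293-29*.1985,141-2]]))
for t in("lens","loupe"):
  for c in("scene","side"):
    for d in robot.outline_of(c,t)[:1]:
      m=d['mask'];ys,xs=np.nonzero(m);print(c,t,d['conf'],d['point'],xs.min(),xs.max(),ys.min(),ys.max(),m.sum())
```

```text
lens [576.6 277.5 131.7] [-0.4  0.2 -0.5 -0.3] ptr [645.6 215.2 125.5] [-0.2  0.1 -0.2 -0.1] scene px/mm z [[346.07945347 285.16107915]
 [346.13680748 284.88536017]]
[499.96366883 293.26705143 116.36935331]
[143 144 145 145 143 142 141 144 142 143 144 142 147 161  27  32  45  57
  64  75  82  86  81  81  79  81  84  84  82  78  80  81  79  81  83  78
  75  79  80  82]
[ 41  42  32  30  37  36  35  36  31  39  37  31   2 196 240 229 229 229
 229 229 230 240 206  41  24  34]
[[279.20920633 106.28467099]
 [279.29247523 357.88850891]]
scene lens 0.78 [161.2, 259.4] 234 275 155 168 257
side lens 0.83 [391.9, 200.7] 177 256 372 407 1137
scene loupe 0.92 [124.7, 237.4] 211 262 115 134 448
side loupe 0.89 [391.6, 203.7] 177 256 372 407 1067
```

Run:
```python
from h import *
W=cal("wrist");P=np.array([499.8,293.15,116.3]);c,s=np.cos(np.radians(-11.46)),np.sin(np.radians(-11.46))
def pt(a,th,zg,x): # x along loupe, lens=0; top surface; rotates about grasp at TCP axis
  d=x+a; z=zg+7*np.cos(th)+d*np.sin(th);d=d*np.cos(th)-7*np.sin(th)
  return P+[c*d,s*d,z-P[2]]
for zg in(133,134,135):
  r=least_squares(lambda q:[proj(W,pt(q[0],q[1],zg,-148))[0][1]-108.7,proj(W,pt(q[0],q[1],zg,-48))[0][1]-362],[77,0])
  print(zg,r.x[0],np.degrees(r.x[1]))
```

```text
133 78.50036173646706 -1.0798846786903464
134 78.21399000099782 -2.7144101083489707
135 77.89664530789841 -4.229817548192473
```

The wrist fit and the scene/side triangulation agree that the lens is 5–6 mm above the pointer and 21 mm short of the row. I correct both now.

Request:
{"fn": "send_rows", "kwargs": {"commands": [[[-0.006, 0.001, 0.001, 0, 255], [-0.01, 0.001, 0.002, 0, 255], [-0.011, 0.001, 0.003, 0, 255], [-0.011, 0.001, 0.003, 0, 255], [-0.011, 0.001, 0.003, 0, 255], [-0.01, 0.001, 0.003, 0, 255], [-0.008, 0.001, 0.002, 0, 255], [-0.004, 0, 0.002, 0, 255], [0, 0, 0, 0, 255], [0, 0, 0, 0, 255], [0, 0, 0, 0, 255], [0, 0, 0, 0, 255]]]}}

```text
time_s: 12.55
position: [521.2, 291.9, 110.7]
tool_rot: [[-0.98, 0.198, -0.0], [0.198, 0.98, -0.0], [0.0, -0.0, -1.0]]
ft_force: [0.2, 0.6, -0.3]
opening: 0.176
grip_force: 68.3
```

Run:
```python
from h import *
s=robot.observe();print(s['time_s'],s['position'],s['ft_force'],s['tool_rot'][:,2])
a=robot.capture("scene");b=robot.capture("side");s=robot.observe();print(s['position'])
lens=np.array([597.6,275.3,128.5]);ps=[]
r=lambda i,x,y,f,n:cv2.resize(i[y:y+int(n/f),x:x+int(n/f)],(n,n),interpolation=cv2.INTER_CUBIC)
for nm,i in(("scene",a),("side",b)):
  K=cal(nm);u=proj(K,[lens,[646.9,216.3,128.7]]).mean(0).astype(int);x,y=u-38;print(nm,x,y)
  cv2.imwrite(f"pics/{nm}6.png",i);ps.append(r(i,x,y,5,380))
  # predicted ring top/bottom circles for a level loupe
  t=np.linspace(0,2*np.pi,200)
  q=np.vstack([proj(K,np.c_[lens[0]+27*np.cos(t),lens[1]+27*np.sin(t),0*t+z]) for z in(121.5,135.5)])
  print(nm,"pred silhouette u",q[:,0].min(),q[:,0].max(),"v",q[:,1].min(),q[:,1].max(),"centre",proj(K,lens))
cv2.imwrite("pics/c6.png",np.hstack(ps))
```

```text
12.55 [521.21247033 291.89655305 110.7031528 ] [ 0.23525296  0.57310052 -0.33754546] [-8.44460525e-05 -2.79344704e-05 -9.99999996e-01]
[521.2241124  291.93329362 110.71931925]
scene 280 251
scene pred silhouette u 323.91678740639543 350.7978450664761 v 279.02628490906903 304.7888269486892 centre [[337.27066002 291.73963227]]
side 279 85
side pred silhouette u 298.24756394823805 317.3340699435096 v 109.148699499506 125.43004986914052 centre [[307.75281258 117.22311213]]
```

View pics/c6.png

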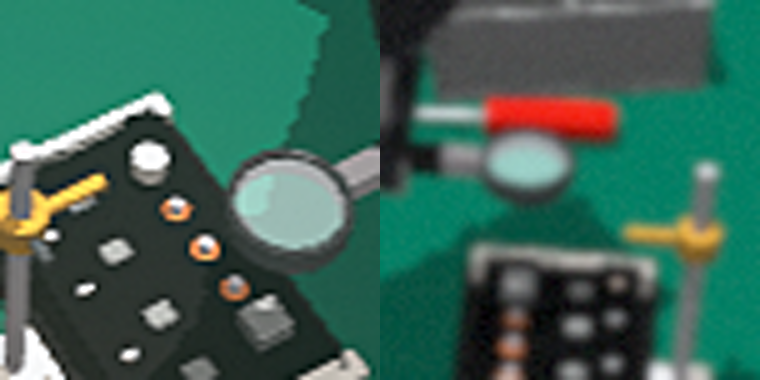

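The ring silhouette matches the level prediction to within about 0.5 px in both views. One last relative check against the pointer.

Run:
```python
from h import *
K=cal("scene");S=cal("side")
for n,a,b in(("lens",(337.8,292.4),(308.2,117.8)),("ptr",(300.8,286.8),(327.6,131.3)),("relay",(332.8,314.9),(306.4,141.3)),("cap top",(309.6,282.4),(304.3,162.6))):
  print(n,tri([K,S],[a,b]).x.round(1))
```

```text
lens [597.7 276.1 126.6]
ptr [645.7 215.8 125.4]
relay [597.  274.3  35.6]
cap top [579.4 180.8  41.5]
```

Lens and pointer agree to about 1 mm. I hold for a second, then sweep at 30 mm/s along −tool y.

Request:
{"fn": "send_rows", "kwargs": {"commands": [[[0, 0, 0, 0, 255], [0, 0, 0, 0, 255], [0, 0, 0, 0, 255], [0, 0, 0, 0, 255], [0, 0, 0, 0, 255], [0, 0, 0, 0, 255], [0, 0, 0, 0, 255], [0, 0, 0, 0, 255], [0, 0, 0, 0, 255], [0, 0, 0, 0, 255], [0, 0, 0, 0, 255], [0, 0, 0, 0, 255]]]}}

```text
time_s: 13.65
position: [521.3, 291.9, 110.7]
tool_rot: [[-0.98, 0.198, -0.0], [0.198, 0.98, -0.0], [0.0, -0.0, -1.0]]
ft_force: [0.1, -0.1, -1.4]
opening: 0.17
grip_force: 68.3
```

Request:
{"fn": "send_rows", "kwargs": {"commands": [[[0, -0.003, 0, 0, 255], [0, -0.006, 0, 0, 255], [0, -0.0083, 0, 0, 255], [0, -0.0083, 0, 0, 255], [0, -0.0083, 0, 0, 255], [0, -0.0083, 0, 0, 255], [0, -0.0083, 0, 0, 255], [0, -0.0083, 0, 0, 255], [0, -0.0083, 0, 0, 255], [0, -0.0083, 0, 0, 255], [0, -0.0083, 0, 0, 255], [0, -0.0083, 0, 0, 255]]]}}

```text
time_s: 14.65
position: [515.9, 264.6, 110.7]
tool_rot: [[-0.98, 0.198, 0.0], [0.198, 0.98, 0.0], [-0.0, 0.0, -1.0]]
ft_force: [0.4, 0.0, -0.5]
opening: 0.17
grip_force: 68.3
```

Request:
{"fn": "send_rows", "kwargs": {"commands": [[[0, -0.0083, 0, 0, 255], [0, -0.0083, 0, 0, 255], [0, -0.0083, 0, 0, 255], [0, -0.0083, 0, 0, 255], [0, -0.0083, 0, 0, 255], [0, -0.0083, 0, 0, 255], [0, -0.0083, 0, 0, 255], [0, -0.0083, 0, 0, 255], [0, -0.0083, 0, 0, 255], [0, -0.0083, 0, 0, 255], [0, -0.0083, 0, 0, 255], [0, -0.0083, 0, 0, 255]]]}}

```text
time_s: 15.65
position: [509.9, 235.3, 110.6]
tool_rot: [[-0.98, 0.198, -0.0], [0.198, 0.98, -0.0], [0.0, -0.0, -1.0]]
ft_force: [0.3, -0.3, -0.2]
opening: 0.173
grip_force: 68.3
```

Request:
{"fn": "send_rows", "kwargs": {"commands": [[[0, -0.0083, 0, 0, 255], [0, -0.0083, 0, 0, 255], [0, -0.0083, 0, 0, 255], [0, -0.0083, 0, 0, 255], [0, -0.0083, 0, 0, 255], [0, -0.0083, 0, 0, 255], [0, -0.0083, 0, 0, 255], [0, -0.0083, 0, 0, 255], [0, -0.0083, 0, 0, 255], [0, -0.0083, 0, 0, 255], [0, -0.0083, 0, 0, 255], [0, -0.0083, 0, 0, 255]]]}}

```text
time_s: 16.65
position: [504.0, 206.0, 110.7]
tool_rot: [[-0.98, 0.198, 0.0], [0.198, 0.98, -0.0], [-0.0, -0.0, -1.0]]
ft_force: [-0.6, 0.4, -1.2]
opening: 0.176
grip_force: 68.3
```

Request:
{"fn": "send_rows", "kwargs": {"commands": [[[0, -0.0083, 0, 0, 255], [0, -0.0083, 0, 0, 255], [0, -0.0083, 0, 0, 255], [0, -0.005, 0, 0, 255], [0, -0.002, 0, 0, 255], [0, 0, 0, 0, 255], [0, 0, 0, 0, 255], [0, 0, 0, 0, 255], [0, 0, 0, 0, 255], [0, 0, 0, 0, 255], [0, 0, 0, 0, 255], [0, 0, 0, 0, 255]]]}}

```text
time_s: 17.65
position: [502.1, 196.9, 110.7]
tool_rot: [[-0.98, 0.198, -0.0], [0.198, 0.98, -0.0], [0.0, -0.0, -1.0]]
ft_force: [-0.4, -1.1, -0.8]
opening: 0.175
grip_force: 68.3
```

Run:
```python
from h import *
s=robot.observe();print(s['time_s'],s['position'],s['ft_force'])
a=robot.capture("scene");b=robot.capture("side");ps=[]
lens=np.array([578.6,181.2,128.5])
r=lambda i,x,y,f,n:cv2.resize(i[y:y+int(n/f),x:x+int(n/f)],(n,n),interpolation=cv2.INTER_CUBIC)
for nm,i in(("scene",a),("side",b)):
  K=cal(nm);u=proj(K,[lens,[646.9,216.3,128.7]]).mean(0).astype(int);x,y=u-38
  c=proj(K,lens)[0];print(nm,x,y,"pred lens in crop",((c-[x,y]+.5)*5).round(1));ps.append(r(i,x,y,5,380))
cv2.imwrite("pics/c7.png",np.hstack(ps))
```

```text
17.65 [502.13561053 196.93510131 110.66625802] [-0.435018   -1.09291813 -0.79393549]
scene 268 234 pred lens in crop [224.4 129.5]
side 278 97 pred lens in crop [138.1 219.1]
```

View pics/c7.png

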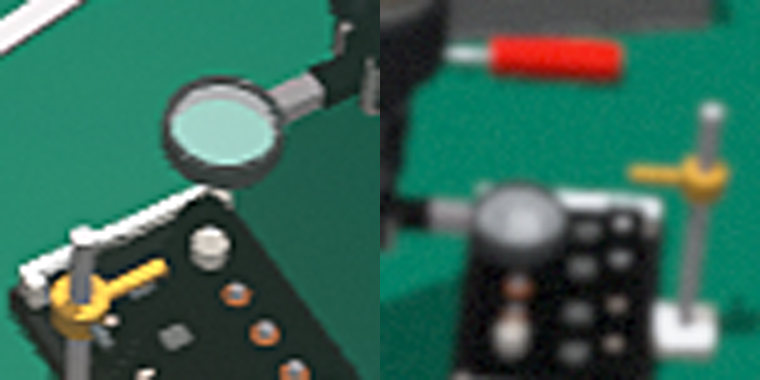

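The final view shows the ring centred at crop (223,132) in scene and (140,222) in side. Predictions were (224,130) and (138,219), so it is level, over the capacitor and steady. Handing in.

```bash
python3 -c "
from plant import robot
print(robot.close_job())"
```

```text
the job is handed in; nothing more can be done
None
```

The job is handed in (no verdict came back): I held the loupe over the relay for about a second, swept it along the row at 3 cm/s, and finished holding it level over the capacitor. Camera checks put the lens within about 1 mm of the pointer height of roughly 128.5 mm, and the arm finished at 17.7 s.

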